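# Load a moisture analyser with a pan handler

### The arm

A 6-joint arm with a two-finger parallel gripper is mounted at the origin on the work surface. World frame = base frame: x ahead of the robot, y to its left, z up, the work surface at z = 0. Lengths are in m, angles in rad, forces in N, time in s.
With the tool pointing down it reaches from about 0.375 to 0.9 m from the base axis. Payload 3.1 kg.
Tool frame: the origin (TCP) lies between the finger pads; the fingertips stand 19 mm ahead of it and the grasp point (between the pads) is the TCP; z points along the fingers, y is the direction in which the jaws open and shut (so a half turn about z gives the same grasp; the last joint's range is limited). The gripper opens to 85 mm and grips with 20 to 120 N. Pads are 22 mm wide; open, the fingers measure 114 mm over their backs; the gripper's body (76 mm by 85 mm) begins 54 mm behind the grasp point. The pads swing forward as they close: fully open they stand 13 mm farther back than shut.
Start: joints at [-1.381, 0.527, 1.433, -0, 1.181, -0.178], TCP at [0.225, -0.583, 0.25] pointing down, gripper open.
Joint ranges: [-3.08, 3.08], [-0.75, 2.2], [0.22, 2.44], [-1.43, 4.57], [0, 2.65], [-2.85, 2.85]. Speed limits (rad/s): [2.79, 2.79, 3.14, 3.14, 3.14, 3.14].

### API

Orientations are given as a unit quaternion [x, y, z, w].
In Python, from station import manip, optics, job gives the robot as it stands.
- The arm moves only by the shell command python3 -m inch 'ROWS' [OPENING] [FORCE]. ROWS is JSON, one flat list of numbers, 4 for each row, row after row: the shift along the world's x, y, z in cm, then the turn about the world's z in rad. A call has 1 to 20 rows; each row shifts and turns the commanded pose from where the row before left it; what a row does not reach is not made up. A row lasts 1/8 s, in which the tool goes at most 62.5 mm and 10.7 degrees, less where a joint would pass 70% of its speed; a pose out of reach is approached as far as the arm can. A call with a gripper value outside its range is refused whole. OPENING is the opening in per cent of the stroke, from 0 (shut) to 100 (fully open), set as the call begins (- or left out, the last holds). The fingers move at their own pace and stop on an object; FORCE is the grip in N (left out, the last holds). Time passes only in rows, so rows that do not move let the fingers close. It gives the time, the measured TCP pose, the force and the opening at its end, in the units of the state.
- manip.sense(): the state, without advancing time (a new reading comes with each control period).
- optics.snapshot(name): name is "scene" or "top" or "wrist"; returns (picture, depth): 400x640x3 uint8, red, green, blue; 400x640 float32, m along the optical axis (not along the pixel's ray), 0 where there is no reading.
- optics.camera_model(name): a dict with "mtx" (3x3 intrinsics, pixels), "camera_from_world" (4x4, takes a point from world to camera coordinates); the wrist camera has in their place "tool_from_camera" (4x4, takes a point from camera to tool coordinates, whose origin is the TCP and whose axes are the flange's). Camera axes: x right, y up, looking along -z (the intrinsics and any distortion apply to the point x, -y, -z); pixel columns grow to the right and rows downward; lengths in m; the calibration is good to about 2 mm. A picture is of the moment at which its call begins: read the wrist's pose just before it. camera_model takes no time and is no camera call.
- job.sign_off(): hands the job in, once; it reports no verdict.
The state is a dict: "t": time; "q": joint angles; "qd": joint speeds; "tau": joint torques, N m; "tcp_pos": TCP position; "tool_rot": TCP orientation; "force": force on the tool from outside, world axes, zero at the start; "ft_torque": the same for the moment, N m; "finger_gap": opening from 0.0 (shut) to 1.0 (fully open).
Only numpy, scipy, OpenCV 4.12 (cv2) and the standard library are available. Lean on these libraries where they do the work, as an engineer would, in place of code of your own. Each camera call takes 0.05 s, during which the arm holds its last target.

### The job

Using its pan handler, carry the loaded sample pan level to the moisture analyser and lower it gently, so that the handler's two lugs drop into the notch of the draught shield, the handler lies flat on the chamber floor and the pan with its blue test disc rests free on the pan support. Let go of the handler, leaving it there, and then swing the heating hood gently fully shut. Never touch the pan or the disc themselves, put no load on the delicate pan support beyond the pan, and leave the other things on the bench where they are.

Things in the scene. Friction and masses are not known exactly. Their poses are not given: they have to be found in the camera images.
- handler: Loaded pan handler, 130 g, on the bench: flat steel horseshoe blade 4 mm thick, radius 34 to 48 mm, open to its +x; level neck 14 mm wide to x = -92 mm, then a crank up to a level red handle. Origin: underside, centre of the horseshoe; x points away from the handle, z up.
- handler_grip (a point): Middle of the handler's handle, at (-155, 0, 38) mm in the handler's frame. The handle is a bar 16 mm wide (handler's y), 16 mm tall, from x = -208 to -110 mm, z = 30 to 46 mm. Take it here from above, across its width.
- handler_lugs (a point): Centre of the two lugs that make a cross bar on the handler's neck, at (-66, 0, 0) mm in the handler's frame, on the underside: 8 mm long (x), 34 mm wide (y), 4 mm thick.
- pan: Steel sample pan, a round dish 91 mm in diameter, 9 mm high, flat base 2 mm thick, wall 2.5 mm. Origin: centre of its underside, z up. It stands loose on the handler's blade, centred on the horseshoe to about 2 mm, held by nothing but friction; about 50 g.
- test_disc: Blue moulded plastic test disc, 50 mm in diameter, 5 mm thick, lying loose in the pan. Origin: centre of its underside. About 12 g.
- analyser: Moisture analyser, fixed on the bench: cream body 350 mm long, 200 mm wide. Origin: on the bench below the chamber's centre; keys and display face its -x, hinge at +x. Panel from x = -220 to -85 mm, sloping up from about 46 to 72 mm high. Chamber open above; steel floor at 74 mm; draught shield round it, radius 58 to 64 mm, top at 98 mm.
- handler_home (a point): Where the handler's origin belongs: centre of the chamber on its floor, 74 mm above the bench; axes as the analyser's. The handler's x must point along this x (handle out over the front panel).
- notch (a point): Dark steel gate in the front of the draught shield, open above, 20 mm high with lead-ins above: a passage 24 mm wide for the neck, and across it a pocket for the lugs 12 mm long (x) and 39 mm wide (y). This point: centre of the pocket on the chamber floor, at (-66, 0, 74) mm in the analyser's frame; axes as the analyser's.
- pan_support: The pan support: a low diagonal cross of dark steel on the weighing cell, 62 mm or less across, in the middle of the chamber; fits inside the horseshoe. Origin: on the chamber floor at its centre; its top is 8 mm above the floor.
- pan_home (a point): Centre of the pan support's top, where the centre of the pan's underside belongs, 82 mm above the bench. A handler lying on the floor has its blade's top 4 mm below this.
- hood (a joint): Opening angle of the heating hood in rad: 0 shut, up to 1.45 nearly upright. The stiff hinge stays where it is left; pushing at the front edge takes about 1 to 5 N. The hood is a cream slab 185 mm long (hinge to front edge), 190 mm wide, 43 mm thick. Shut, its underside lies level 99 mm above the bench.
- hood_edge (a point): Middle of the hood's front edge, near its outer (upper when shut) face: 185 mm from the hinge line and 31 mm out from the underside plane; 10 mm farther back the outer face is 43 mm out from the underside. Moves with the hood.
- hood_hinge (a point): Middle of the hood's hinge line, at (105, 0, 99) mm in the analyser's frame; the line runs along the analyser's y. The hood's underside plane passes through the hinge line.
- spare_handler: Bystander: a second, empty pan handler with a red handle like the first, lying on the bench at the far side. Origin as the first one's.
- pan_stack: Bystander: stack of six spare aluminium pans, 91 mm in diameter, 33 mm high. Origin under its centre.
- bottle: Bystander: amber reagent bottle with a blue cap, 66 mm in diameter, 150 mm high. Origin under its centre.
- jar: Bystander: white jar with a red cap, 72 mm in diameter, 85 mm high. Origin under its centre.
- beaker: Bystander: empty glass beaker, 70 mm in diameter, 90 mm high. Origin under its centre.
- tube_rack: Bystander: orange tube rack with capped tubes, 70 x 200 mm, 78 mm high. Origin under its centre.
- spatula: Bystander: steel sampling spoon 170 mm long lying on the bench. Origin under its middle.
Things that resemble listed ones, but are neither listed nor needed, are in the scene too. What is shaped like the pan but orange or yellow is not meant.

How it is judged:
On the way, in this order (a step that is already met when the one before it is completed fails the run):
1. the handler is lifted clear of the bench with the pan standing on its blade and the disc in the pan (height (world z) of handler above 0.04 m and horizontal distance between pan and handler below 0.02 m and z of pan in the frame of handler below 0.008 m and horizontal distance between test_disc and pan below 0.024 m and z of test_disc in the frame of pan between 0 and 0.0045 m), for 0.2 s.
2. the handler lies home in the chamber with its lugs in the notch, let go, and the pan rests on the pan support with the disc in it (horizontal distance between handler and handler_home below 0.005 m and z of handler in the frame of handler_home below 0.002 m and angle between the x axis of handler and the x axis of analyser, either way round below 0.09 rad and angle between each of handler, pan's own z axis and vertical below 0.04 rad and horizontal distance between pan and pan_home below 0.01 m and z of pan in the frame of pan_home below 0.002 m and contact force between pan and pan_support above 0.2 N and contact force between pan and handler below 0.02 N and horizontal distance between test_disc and pan below 0.024 m and z of test_disc in the frame of pan between 0 and 0.0045 m and contact force between the fingers and handler below 0.05 N), for 0.2 s.
3. the hood is shut (value of joint hood below 0.05 rad), for 0.2 s.
At the end, for the whole second after the job is handed in: Handler released at rest on the chamber floor: within 5 mm of home, flat (2 mm, 0.04 rad), in line (0.09 rad), lugs in the notch. Pan level on the support, within 10 mm of its centre, clear of the handler; disc lying in the pan. Hood shut (0.05 rad) (horizontal distance between handler and handler_home below 0.005 m and z of handler in the frame of handler_home below 0.002 m and angle between the x axis of handler and the x axis of analyser, either way round below 0.09 rad and angle between each of handler, pan's own z axis and vertical below 0.04 rad and horizontal distance between pan and pan_home below 0.01 m and z of pan in the frame of pan_home below 0.002 m and contact force between pan and pan_support above 0.2 N and contact force between pan and handler below 0.02 N and horizontal distance between test_disc and pan below 0.024 m and z of test_disc in the frame of pan between 0 and 0.0045 m and linear speed of each of handler, pan, test_disc below 0.01 m/s and value of joint hood below 0.05 rad); the robot touches nothing.
It fails at once if the loaded pan is tilted by more than 0.21 rad (angle between pan's own z axis and vertical above 0.21 rad).
It fails at once if the gripper or arm touches the pan or the test disc (contact force between any of the fingers, the arm and pan above 0.1 N or contact force between any of the fingers, the arm and test_disc above 0.1 N).
It fails at once if the pan support is loaded with more than 6 N (pressed, or the pan dropped on it) (contact force between anything else and pan_support above 6 N).
It fails at once if the hood is slammed (closing faster than 2.5 rad/s) (velocity of joint hood below -2.5 rad/s).
It fails at once if another thing on the bench is moved by more than 30 mm (distance of any of spare_handler, pan_stack, bottle, jar, beaker, tube_rack, spatula from where it was at the start of the episode above 0.03 m).
It also fails if it takes over 70 s, if anything falls off the work surface, if the arm or the gripper's body presses on something with over 40 N, if the wrist force passes 120 N, or if a joint passes its speed limit or range.

## Working session

There is one attempt and no reset: what is moved stays moved. The work goes in short steps, Python scripts to look and compute and a shell command to move; the robot and the scene stay as the last step left them, time stands still between calls to the robot, and variables do not carry over. Pictures are saved under pics/ and viewed, and the job is handed in when it is done.

```bash
ls; mkdir -p pics; cat > h.py <<'E'
import numpy as np,cv2
from station import manip,optics,job
def snap(n,f):
    s=manip.sense(); p,d=optics.snapshot(n); cv2.imwrite(f'pics/{f}.png',p[:,:,::-1]); np.savez(f'pics/{f}.npz',p=p,d=d,pos=s['tcp_pos'],rot=s['tool_rot']); return p,d,s
E
python3 - <<'E'
from h import *
for n in('scene','top'):
    p,d,s=snap(n,n+'0'); m=optics.camera_model(n); print(n,{k:(np.round(v,4).tolist() if not isinstance(v,str) else v) for k,v in m.items()})
print(s); print(optics.camera_model('wrist'))
E
```

```text
pics
scene {'mtx': [[512.4436, 0.0, 318.4712], [0.0, 512.4436, 196.811], [0.0, 0.0, 1.0]], 'camera_from_world': [[0.5031, 0.864, 0.0212, -0.2736], [-0.643, 0.3578, 0.6772, 0.2602], [0.5775, -0.3543, 0.7355, -1.8291], [0.0, 0.0, 0.0, 1.0]]}
top {'mtx': [[444.2223, 0.0, 319.6339], [0.0, 444.2223, 193.0229], [0.0, 0.0, 1.0]], 'camera_from_world': [[-0.0213, -0.9998, 0.004, 0.0109], [0.9977, -0.021, 0.0645, -0.5553], [-0.0644, 0.0054, 0.9979, -1.2876], [0.0, 0.0, 0.0, 1.0]]}
{'t': 0.05, 'q': array([-1.38154525e+00,  5.28432293e-01,  1.43387008e+00, -3.58313243e-06,
        1.18139691e+00, -1.78488385e-01]), 'qd': array([ 0.00117089, -0.00190576, -0.00027585, -0.00148439, -0.00085233,
        0.00010497]), 'tau': array([ 7.88017041e-04, -4.43688369e+01, -1.78781372e+01, -1.83438797e-04,
        3.88733941e-03, -2.63497064e-06]), 'tcp_pos': array([ 0.22459963, -0.58254536,  0.24936463]), 'tool_rot': array([ 9.83142862e-01,  1.82836004e-01, -7.32492010e-06, -1.05328913e-03]), 'force': array([ 0.32414617,  0.36342691, -0.30194802]), 'ft_torque': array([-0.03671184,  0.02732592,  0.04085839]), 'finger_gap': 0.9992647009443604}
{'mtx': array([[302.03005093,   0.        , 322.14729726],
       [  0.        , 302.03005093, 203.38391172],
       [  0.        ,   0.        ,   1.        ]]), 'tool_from_camera': array([[-1.02110457e-03,  9.65712365e-01,  2.59612374e-01,
         6.46077462e-02],
       [ 9.99999479e-01,  9.82864045e-04,  2.77105740e-04,
        -1.14264566e-04],
       [ 1.24407718e-05,  2.59612521e-01, -9.65712866e-01,
        -1.22746961e-01],
       [ 0.00000000e+00,  0.00000000e+00,  0.00000000e+00,
         1.00000000e+00]])}
```

View pics/scene0.png

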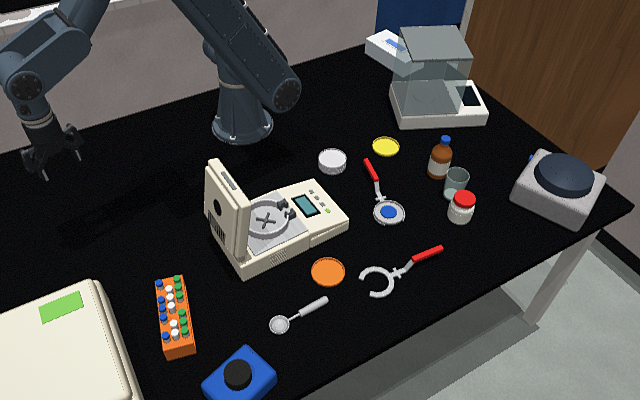

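View pics/top0.png

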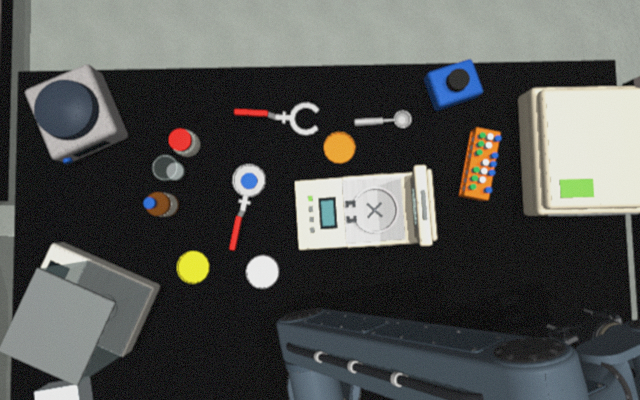

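The loaded handler could be confused with several things in the top view:
- Loaded handler: red handle at (237,230), pan with blue disc at (249,181).
- Spare handler: (250,113) to (303,118), empty.
- Orange lid: (339,148). Yellow lid: (193,267).
- White pan stack: (262,271).
- Jar with red cap: (183,140).

By the description I choose the one at (249,181). Next I'll check it in a close crop and measure it.

```bash
cat >> h.py <<'E'
from scipy.spatial.transform import Rotation as R
def cloud(f,name):
    z=np.load(f'pics/{f}.npz'); p,d=z['p'],z['d']; m=optics.camera_model(name); K=m['mtx']
    v,u=np.mgrid[0:400,0:640]
    c=np.stack([(u-K[0,2])/K[0,0]*d,-(v-K[1,2])/K[1,1]*d,-d],-1)
    if name=='wrist':
        T=m['tool_from_camera']; c=c@T[:3,:3].T+T[:3,3]
        w=c@R.from_quat(z['rot']).as_matrix().T+z['pos']
    else:
        T=np.linalg.inv(m['camera_from_world']); w=c@T[:3,:3].T+T[:3,3]
    w[d<=0]=np.nan
    return p,d,w
def mask(p,lo,hi):
    return cv2.inRange(cv2.cvtColor(p,cv2.COLOR_RGB2HSV),lo,hi)>0
E
python3 - <<'E'
from h import *
cr=cv2.imread('pics/top0.png')[130:265,190:460]; cv2.imwrite('pics/crop0.png',cv2.resize(cr,None,fx=2.9,fy=2.9,interpolation=cv2.INTER_CUBIC))
p,d,w=cloud('top0','top')
v,u=np.mgrid[0:400,0:640]
red=mask(p,(0,150,80),(8,255,255))|mask(p,(172,150,80),(180,255,255))
m=red&(u>220)&(u<250)&(v>195)&(v<255)
P=w[m]; print('handle',m.sum(),np.nanmedian(P,0)); top=P[P[:,2]>0.04]; print(len(top),np.nanmean(top,0),np.ptp(top[:,:2],axis=0))
rr=cv2.minAreaRect(P[:,:2].astype(np.float32)*1000);print(rr)
b=mask(p,(100,120,80),(130,255,255))&(abs(u-249)<15)&(abs(v-181)<15); print('disc',w[b].mean(0),np.median(w[b],0))
for uu,vv in((375,210),(249,181),(410,190),(300,215),(423,175),(423,240)): print(uu,vv,w[vv,uu].round(4))
E
```

```text
handle 251 [0.4441929  0.24475041 0.04308268]
182 [0.44346509 0.24407854 0.04437757] [0.09392918 0.03313672]
((443.21929931640625, 249.80992126464844), (27.611190795898438, 104.36422729492188), 77.43321228027344)
disc [nan nan nan] [nan nan nan]
375 210 [ 0.5005 -0.1536  0.0845]
249 181 [0.5962 0.2077 0.0075]
410 190 [ 0.5554 -0.2564  0.0681]
300 215 [0.4916 0.0566 0.0519]
423 175 [ 0.5756 -0.2431  0.2831]
423 240 [ 0.4235 -0.2386  0.2787]
```

View pics/crop0.png

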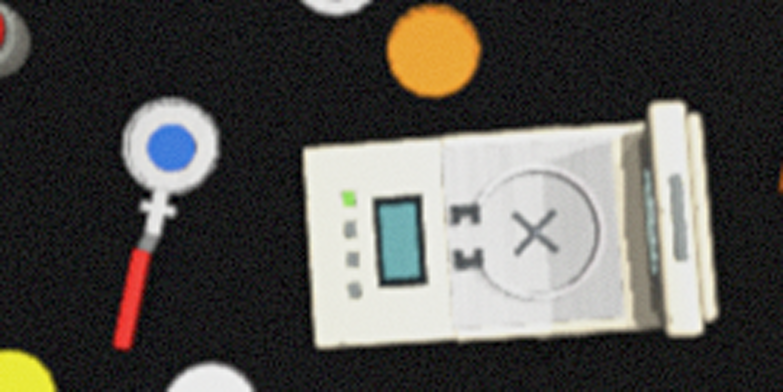

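```bash
python3 -m inch '[0,0,5,0, 0,0,5,0, 0,0,5,0, 2.75,5,0,0.12, 2.75,5,0,0.12, 2.75,5,0,0.12, 2.75,5,0,0.12, 2.75,5,0,0.12, 2.75,5,0,0.12, 2.75,5,0,0.12, 2.75,5,0,0.12, 2.75,5,0,0.12, 2.75,5,0,0.15, 0,0,0,0, 0,0,0,0, 0,0,0,0]' 40
python3 - <<'E'
from h import *
p,d,s=snap('wrist','w1'); print(s['q'],s['tcp_pos'])
E
```

```text
t: 2.1
tcp_pos: [0.4992, -0.0843, 0.4001]
tool_rot: [0.698, 0.716, -0.0, -0.0]
force: [-0.4, -0.8, 0.1]
finger_gap: 0.402
[-3.88101122e-01  2.12159052e-01  1.50817852e+00 -4.14448800e-04
  1.42179312e+00 -4.12737521e-01] [ 0.49921969 -0.08430399  0.40013243]
```

View pics/w1.png

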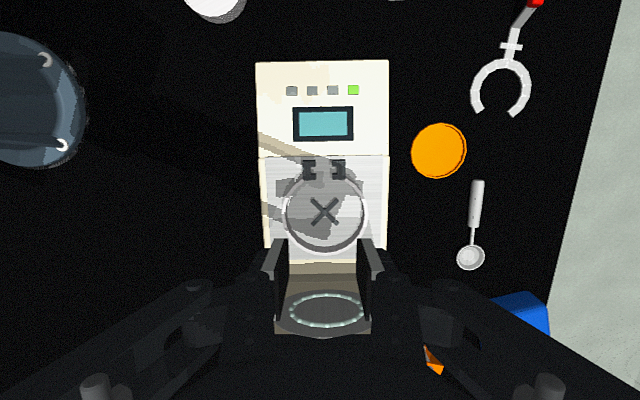

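```bash
python3 -m inch '[0,1,-4,0, 0,1,-4,0, 0,1,-4,0, 0,0,0,0, 0,0,0,0]' 40
python3 - <<'E'
from h import *
p,d,s=snap('wrist','w2'); print(s['q'],s['tcp_pos'])
E
```

```text
t: 2.78
tcp_pos: [0.5007, -0.0544, 0.2817]
tool_rot: [0.698, 0.716, 0.0, 0.001]
force: [0.3, -0.6, 1.0]
finger_gap: 0.403
[-3.30365678e-01  3.23337741e-01  1.69497582e+00 -2.69500752e-04
  1.12065849e+00 -3.55979991e-01] [ 0.50072478 -0.05444093  0.28166721]
```

View pics/w2.png

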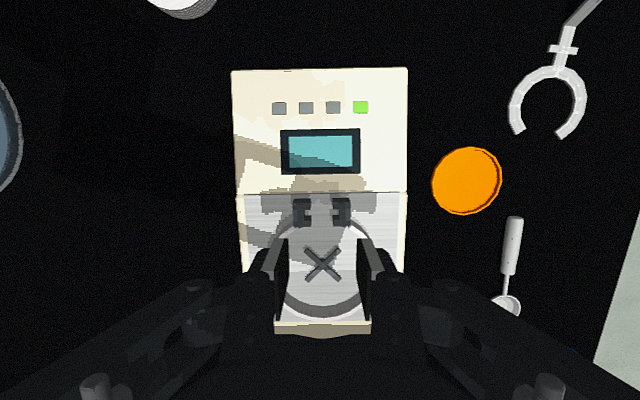

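```bash
cat >> h.py <<'E'
def ray(f,name,uv,z):
    "world point at height z for pixel uv"
    q=np.load(f'pics/{f}.npz'); m=optics.camera_model(name); K=m['mtx']; uv=np.atleast_2d(np.asarray(uv,float))
    c=np.stack([(uv[:,0]-K[0,2])/K[0,0],-(uv[:,1]-K[1,2])/K[1,1],-np.ones(len(uv))],-1)
    if name=='wrist':
        T=m['tool_from_camera']; A=R.from_quat(q['rot']).as_matrix(); D=c@T[:3,:3].T@A.T; o=A@T[:3,3]+q['pos']
    else:
        T=np.linalg.inv(m['camera_from_world']); D=c@T[:3,:3].T; o=T[:3,3]
    return o+D*((z-o[2])/D[:,2])[:,None]
E
python3 - <<'E'
from h import *
p,d,w=cloud('w2','wrist')
cr=cv2.imread('pics/w2.png')[180:330,230:420]; cv2.imwrite('pics/crop2.png',cv2.resize(cr,None,fx=4,fy=4,interpolation=cv2.INTER_CUBIC))
# body edges at several rows: bright vs black on panel
g=p.astype(int).sum(2)
L=[];Rr=[]
for v in range(75,180,5):
    for lst,rg in((L,(200,260)),(Rr,(425,380))):
        r=range(*rg,1 if rg[0]<rg[1] else -1)
        for u in r:
            if g[v,u]>250: lst.append((u,v,*w[v,u+(3 if rg[0]<rg[1] else -3)]));break
for lst in(L,Rr):
    a=np.array(lst); k=np.polyfit(a[:,3],a[:,2],1); print('edge x=',k, 'yaw', np.degrees(np.arctan(k[0])), 'z',a[[0,-1],4]); res=a[:,2]-np.polyval(k,a[:,3]); print(np.abs(res).max())
m=(w[...,2]>0.088)&(w[...,2]<0.108); print('shield n',m.sum())
for uu,vv in((300,245),(322,264),(321,225),(340,200),(360,240)): print(uu,vv,w[vv,uu].round(4))
E
```

```text
edge x= [-0.04685241  0.40280285] yaw -2.6824835794996726 z [0.04696129 0.06505987]
0.0008116638647240326
edge x= [-0.03782731  0.58940794] yaw -2.1663125696227183 z [0.04842385 0.0667257 ]
0.0007163259332805261
shield n 1719
300 245 [ 0.4759 -0.1294  0.0739]
322 264 [ 0.5023 -0.1495  0.0815]
321 225 [ 0.5    -0.1041  0.0735]
340 200 [ 0.52   -0.0708  0.0853]
360 240 [ 0.5177 -0.0433  0.2692]
```

View pics/crop2.png

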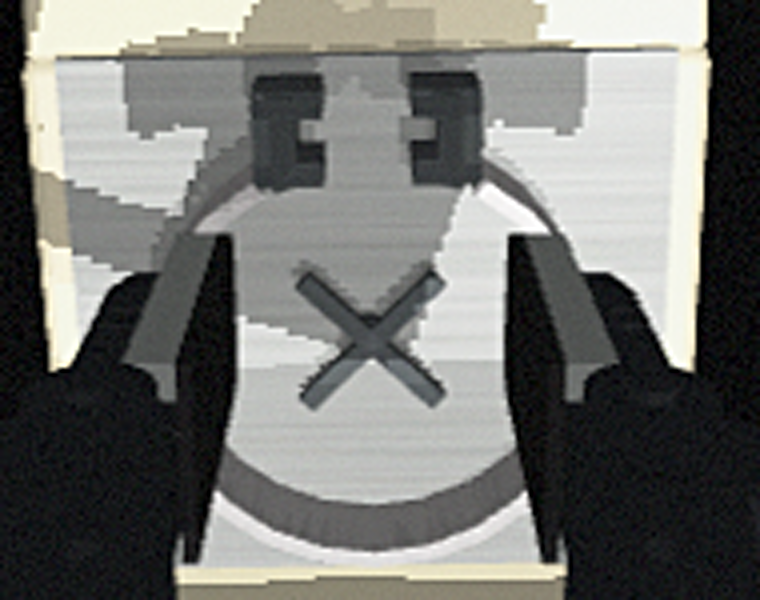

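```bash
python3 - <<'E'
from h import *
p,d,w=cloud('w2','wrist')
c=ray('w2','wrist',[(323.1,264.6)],0.082)[0]; print('cross',c)
# cross via mask: dark & z~0.08
z=w[...,2]; v,u=np.mgrid[0:400,0:640]
m=(abs(z-.081)<.003)&(abs(u-322)<25)&(abs(v-264)<25); ys,xs=np.nonzero(m); print(m.sum(),xs.min(),xs.max(),ys.min(),ys.max(), w[m].mean(0)); rr=cv2.minAreaRect(w[m][:,:2].astype(np.float32)*1000);print('rect',rr)
yaw=-1.5285; ex=np.array([np.cos(yaw),np.sin(yaw)]); ey=np.array([-ex[1],ex[0]])
# gate & shield points
q=w[...,:2]-c[:2]; X=q@ex; Y=q@ey
m=(z>.087)&(z<.1)&(X<-30e-3)&(X>-.1)&(abs(Y)<.05)&(v<240)
print('gate z', np.nanmedian(z[m]))
for nm,mm in(('L',m&(Y<0)),('R',m&(Y>0))):
    print(nm,mm.sum(),np.percentile(X[mm],[1,50,99])*1e3,np.percentile(Y[mm],[1,50,99])*1e3)
# shield top ring circle fit
rr=np.hypot(X,Y); m=(z>.095)&(z<.101)&(rr>.05)&(rr<.072); P=w[m][:,:2]; print(m.sum())
A=np.c_[2*P,np.ones(len(P))]; s=np.linalg.lstsq(A,(P**2).sum(1),rcond=None)[0]; print('circ',s[:2],np.sqrt(s[2]+s[:2]@s[:2]), np.ptp(P,axis=0))
# occupancy map of gate on grid
m=(X<-.04)&(X>-.095)&(abs(Y)<.04)
for xx in np.arange(-.092,-.04,.003):
    print('%4d'%round(xx*1e3),' '.join('%3d'%(1e3*np.nanmedian(z[m&(abs(X-xx)<.002)&(abs(Y-yy)<.002)])) if (m&(abs(X-xx)<.002)&(abs(Y-yy)<.002)).any() else ' --' for yy in np.arange(-.036,.037,.003)))
E
```

```text
cross [ 0.50359934 -0.15000643  0.082     ]
492 304 341 248 282 [ 0.5032024  -0.15062427  0.08105494]
rect ((503.3221130371094, -151.3178253173828), (43.11046600341797, 43.13850402832031), 2.6130552291870117)
gate z 0.09558327532352726
L 506 [-78.59036182 -60.1798474  -40.13707145] [-47.15889493 -25.42896006 -12.73089579]
R 526 [-78.5695051  -59.9346119  -38.38114929] [11.60650906 24.33426289 47.28462415]
824
circ [ 0.50322117 -0.15038676] 0.061638508070798015 [0.09688947 0.13438187]
 -92 317 316  67  67  67  68 291 284  67  68  67  67  67  67  67  67  67  67 293 299  67  67  67 316 317
 -89 317 192  68  68  68  68 291 281  68  68  68  67  68  68  68  68  68  68 290  69  68  68  68 316 317
 -86 316  68  68  69  68  69 291 281  69  68  69  68  68  69  68  68  68  68 292 184  68  68  68  69 315
 -83  73  73  70  72  72  70 269  73  70  71  71  71  71  71  71  72  71  71 277  72  72  72  73  70 314
 -80  73  73  76  79  76  76  80  74  73  72  73  73  73  73  73  73  75  80  80  76  79  80  74  73  73
 -77  73  73  88  90  90  90  89  90  80  72  73  72  72  73  73  72  89  89  91  89  
[... 578 characters left out ...]
84  74  73  73  73  73  74  73  73  79  81  85  94  96  93  93  72  72
 -56  73  73  95  96  96  95  95  95  84  73  72  73  72  72  73  73  94  95  95  95  96  95  94  73  73
 -53  74  89  96  97  97  96  96  96  74  73  73  73  73  73  73  72  95  96  96  96  97  96  96  87  73
 -50  88  96  96  95  96  95  --  --  73  73  73  73  73  73  73  72  73  --  --  94  98  95  96  96  86
 -47  96  96  96  --  --  --  --  73  73  73  73  73  73  72  72  72  73  --  --  --  --  --  96  97  96
 -44  97  --  73  73  73  73  73  73  73  73  73  72  73  72  73  72  73  73  73  73  73  72  72  --  97
 -41  --  73  73  73  73  73  73  73  73  74  73  73  73  73  73  72  73  73  72  72  73  73  73  --  --
```

```bash
python3 -m inch '[-0.7,3.75,0,0.16, -0.7,3.75,0,0.16, -0.7,3.75,0,0.16, -0.7,3.75,0,0.16, -0.7,3.75,0,0.16, -0.7,3.75,0,0.16, -0.7,3.75,-2,0.16, -0.7,3.75,-2,0.18, 0,0,0,0, 0,0,0,0]' 40
python3 - <<'E'
from h import *
p,d,s=snap('wrist','w3'); print(s['q'],s['tcp_pos'])
E
```

```text
t: 4.08
tcp_pos: [0.445, 0.2466, 0.2417]
tool_rot: [0.122, 0.993, 0.0, 0.002]
force: [-0.1, -0.1, -0.2]
finger_gap: 0.399
[ 2.86421479e-01  3.82578260e-01  1.73188181e+00 -6.41602382e-04
  1.02402953e+00 -1.03915150e+00] [0.4450267  0.24662456 0.24172647]
```

View pics/w3.png

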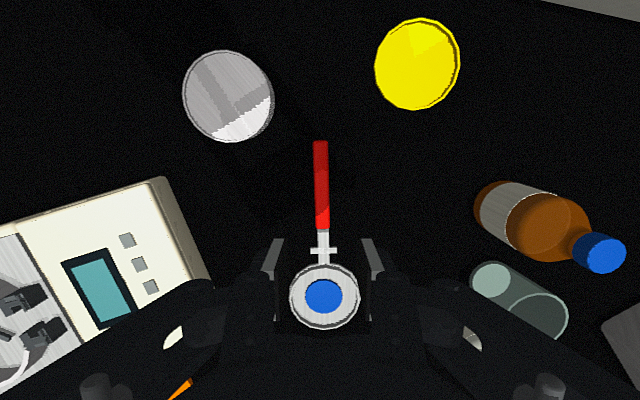

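```bash
python3 - <<'E'
from h import *
p,d,w=cloud('w3','wrist'); z=w[...,2]; v,u=np.mgrid[0:400,0:640]
red=(mask(p,(0,150,60),(8,255,255))|mask(p,(172,150,60),(180,255,255)))&(abs(u-321)<20)&(v>120)&(v<245)
m=red&(z>.041)&(z<.05); P=w[m]; print(m.sum(),np.median(z[m]))
rr=cv2.minAreaRect(P[:,:2].astype(np.float32)*1000);print('handle',rr,P.mean(0))
# line fit by rows center
C=np.array([w[r][m[r]][:,:2].mean(0) for r in range(145,226) if m[r].sum()>4]); k=np.polyfit(C[:,0],C[:,1],1); print('axis yaw',np.arctan(k[0]), np.ptp(C,axis=0))
pan=(z>.008)&(z<.02)&(abs(u-323)<42)&(abs(v-297)<42)&(d>0)&(p.min(2)>60); 
ys,xs=np.nonzero(pan);e=cv2.fitEllipse(cv2.convexHull(np.c_[xs,ys].astype(np.int32)));print(e, ray('w3','wrist',[e[0]],.013))
b=mask(p,(100,150,80),(130,255,255))&(abs(u-323)<30)&(abs(v-297)<30); ys,xs=np.nonzero(b); print('disc',ray('w3','wrist',[(xs.mean(),ys.mean())],.011))
n=(z<.01)&(z>-.003)&(abs(u-323)<20)&(v>228)&(v<262)&(p.min(2)>90); ys,xs=np.nonzero(n)
for r in range(228,262,2): print(r,xs[ys==r].min() if (ys==r).any() else 0,xs[ys==r].max() if (ys==r).any() else 0, end='; ')
E
```

```text
1264 0.04488000641192781
handle ((445.6663513183594, 245.2825164794922), (15.75490665435791, 96.38790130615234), 77.50133514404297) [0.44368728 0.24577248 0.0447959 ]
axis yaw -0.21569679277461742 [0.08595526 0.01857901]
((324.26580810546875, 297.9362487792969), (63.12546920776367, 69.94823455810547), 88.04314422607422) [[0.5983025 0.210692  0.013    ]]
disc [[0.59654965 0.20980989 0.011     ]]
228 0 0; 230 0 0; 232 317 328; 234 317 328; 236 317 328; 238 317 328; 240 317 328; 242 318 328; 244 318 328; 246 318 328; 248 310 336; 250 310 336; 252 310 336; 254 318 328; 256 318 329; 258 318 329; 260 318 329;
```

```bash
python3 -m inch '[0.07,-0.13,-4,0.027, 0,0,-4,0, 0,0,-4,0, 0,0,-4,0, 0,0,-2.4,0, 0,0,-1.4,0, 0,0,-0.6,0, 0,0,0,0, 0,0,0,0]' 40
python3 - <<'E'
from h import *
p,d,s=snap('wrist','w4'); print(s['tcp_pos'],R.from_quat(s['tool_rot']).as_matrix()[:,0])
E
```

```text
t: 5.25
tcp_pos: [0.4451, 0.2457, 0.0372]
tool_rot: [0.108, 0.994, 0.0, 0.001]
force: [-0.2, -0.7, 0.6]
finger_gap: 0.4
[0.44512251 0.24567613 0.03720679] [-0.97657471  0.21517204 -0.00168119]
```

View pics/w4.png

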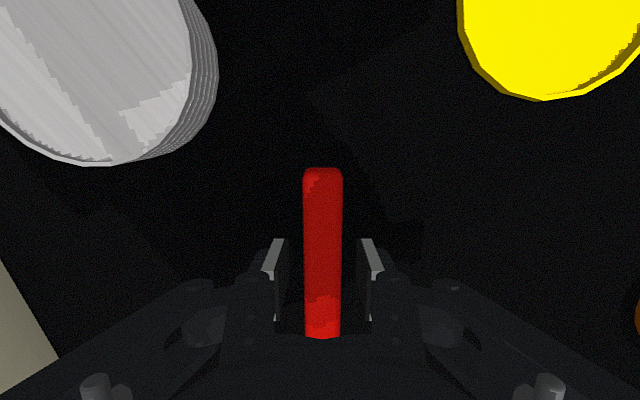

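```bash
python3 -m inch '[0,0,0,0, 0,0,0,0, 0,0,0,0, 0,0,0,0, 0,0,0,0, 0,0,0,0]' 10 60; python3 -m inch '[0,0,0,0, 0,0,0,0, 0,0,0,0]' 10 110
```

```text
t: 6.05
tcp_pos: [0.4445, 0.2457, 0.0365]
tool_rot: [0.108, 0.994, 0.0, 0.0]
force: [-1.8, 0.9, 5.2]
finger_gap: 0.176
t: 6.42
tcp_pos: [0.4445, 0.2457, 0.0366]
tool_rot: [0.108, 0.994, 0.0, 0.0]
force: [-1.6, 0.8, 5.4]
finger_gap: 0.168
```

```bash
python3 -m inch '[0,0,0.2,0, 0,0,0.4,0, 0,0,0.8,0, 0,0,1,0, 0,0,1,0, 0,0,1,0, 0,0,1,0, 0,0,1,0, 0,0,0.8,0, 0,0,0.5,0, 0,0,0.2,0, 0,0,0,0, 0,0,0,0, 0,0,0,0]'
python3 - <<'E'
from h import *
snap('scene','s5');snap('top','t5')
i=cv2.imread('pics/s5.png')[100:250,310:510]; cv2.imwrite('pics/s5c.png',cv2.resize(i,None,fx=3.5,fy=3.5,interpolation=cv2.INTER_CUBIC))
E
```

```text
t: 8.18
tcp_pos: [0.4443, 0.2455, 0.115]
tool_rot: [0.108, 0.994, -0.0, -0.0]
force: [-0.5, 0.4, -2.3]
finger_gap: 0.168
```

View pics/s5c.png

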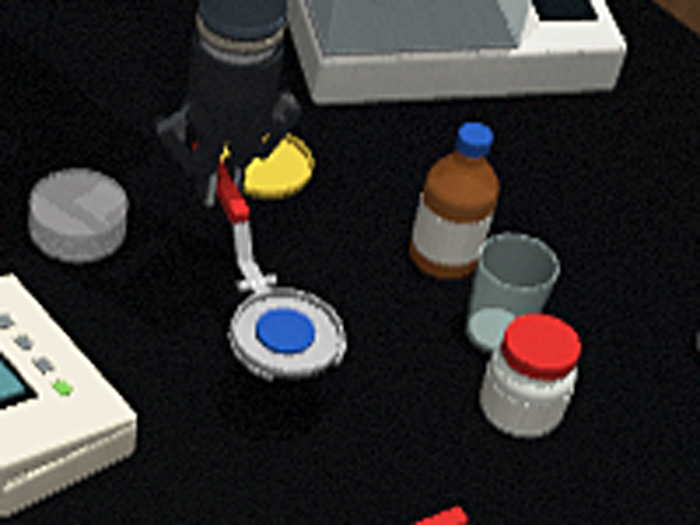

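View pics/t5.png

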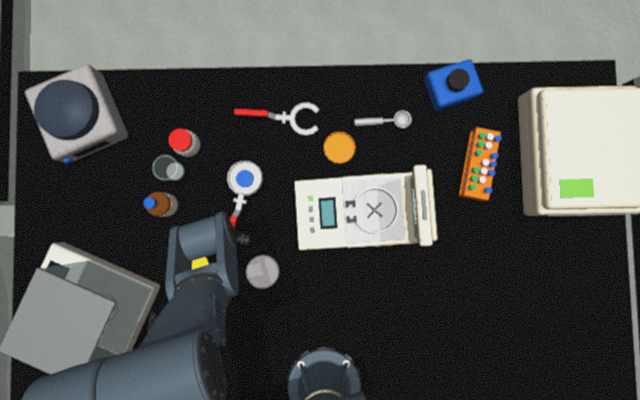

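```bash
python3 - <<'E'
from h import *
lug=ray('w3','wrist',[(323,250)],.004)[0]; print('lug w3',lug)
yaw=-.2165; ex=np.array([np.cos(yaw),np.sin(yaw)]); print('origin from lug',lug[:2]+.066*ex,'from handle',np.array([.4457,.2453])+.155*ex)
for f,n,(cu,cv_) in(('s5','scene',(392,195)),('t5','top',(245,178))):
    p,d,w=cloud(f,n); v,u=np.mgrid[0:400,0:640]; z=w[...,2]
    b=mask(p,(100,150,80),(125,255,255))&(abs(u-cu)<18)&(abs(v-cv_)<18)&(d>0); P=w[b]; A=np.c_[P[:,:2]-P[:,:2].mean(0),np.ones(len(P))]; s=np.linalg.lstsq(A,P[:,2],rcond=None)[0]; print(n,'disc n',b.sum(),P.mean(0),'slope',s)
    m=(z>.07)&(z<.11)&(abs(u-cu)<22)&(abs(v-cv_)<20)&(d>0); P=w[m]; q=P[:,:2]-P[:,:2].mean(0); A=np.c_[q,np.ones(len(P))];s=np.linalg.lstsq(A,P[:,2],rcond=None)[0]; print(m.sum(),P.mean(0),s)
    print('rim', cv2.minEnclosingCircle(P[:,:2].astype(np.float32)*1000))
E
```

```text
lug w3 [0.53562441 0.22471791 0.004     ]
origin from lug [0.60008366 0.21054028] from handle [0.59708157 0.21200404]
scene disc n 162 [0.60164493 0.20874649 0.08747704] slope [ 0.01852819 -0.02547101  0.08747704]
730 [0.59639624 0.21142891 0.0846062 ] [ 1.88732100e-02 -3.28555989e-05  8.46061955e-02]
rim ((580.40380859375, 212.88919067382812), 68.00231170654297)
top disc n 194 [0.59710089 0.20833313 0.08607164] slope [-0.01838364  0.01625417  0.08607164]
934 [0.59616972 0.20954761 0.08267176] [-0.00153621  0.00192479  0.08267176]
rim ((594.1063842773438, 211.458740234375), 51.68027877807617)
```

```bash
python3 -m inch '[0,0,0.3,0, 0,0,0.7,0, 0,0,1,0, 0,0,1,0, 0,0,0.9,0, 0,0,0.6,0, 0,0,0.2,0]'
python3 -m inch '[0.05,-0.24,0,-0.013, 0.1,-0.48,0,-0.026, 0.18,-0.83,0,-0.046, 0.26,-1.19,0,-0.066, 0.31,-1.43,0,-0.079, 0.34,-1.54,0,-0.085, 0.34,-1.54,0,-0.085, 0.34,-1.54,0,-0.085, 0.34,-1.54,0,-0.085, 0.34,-1.54,0,-0.085, 0.34,-1.54,0,-0.085, 0.34,-1.54,0,-0.085, 0.34,-1.54,0,-0.085, 0.34,-1.54,0,-0.085, 0.34,-1.54,0,-0.085, 0.31,-1.43,0,-0.079, 0.26,-1.19,0,-0.066, 0.18,-0.83,0,-0.046, 0.1,-0.48,0,-0.026, 0.05,-0.24,0,-0.013]'
python3 -m inch '[0,0,0,0, 0,0,0,0, 0,0,0,0]'
python3 - <<'E'
from h import *
snap('scene','s6');snap('top','t6');_,_,s=snap('wrist','w6'); print(s['tcp_pos'],R.from_quat(s['tool_rot']).as_matrix()[:,0],s['q'])
i=cv2.imread('pics/t6.png')[140:265,270:440]; cv2.imwrite('pics/t6c.png',cv2.resize(i,None,fx=4.5,fy=4.5,interpolation=cv2.INTER_CUBIC))
i=cv2.imread('pics/s6.png')[130:290,190:370]; cv2.imwrite('pics/s6c.png',cv2.resize(i,None,fx=3.7,fy=3.7,interpolation=cv2.INTER_CUBIC))
E
```

```text
t: 9.15
tcp_pos: [0.4446, 0.2456, 0.1629]
tool_rot: [0.108, 0.994, 0.0, 0.0]
force: [0.4, -0.4, -2.0]
finger_gap: 0.168
t: 11.65
tcp_pos: [0.4964, 0.0079, 0.1623]
tool_rot: [0.692, 0.722, 0.0, -0.0]
force: [-0.5, -0.5, -2.4]
finger_gap: 0.164
t: 12.02
tcp_pos: [0.4964, 0.0084, 0.1623]
tool_rot: [0.691, 0.723, -0.0, -0.0]
force: [0.3, -0.0, -2.5]
finger_gap: 0.169
[0.49642645 0.00832704 0.16233159] [-4.44011262e-02  9.99013784e-01 -9.03687239e-06] [-2.08702199e-01  4.92619848e-01  1.83671249e+00  5.74963629e-06
  8.12208099e-01 -2.53121883e-01]
```

View pics/t6c.png

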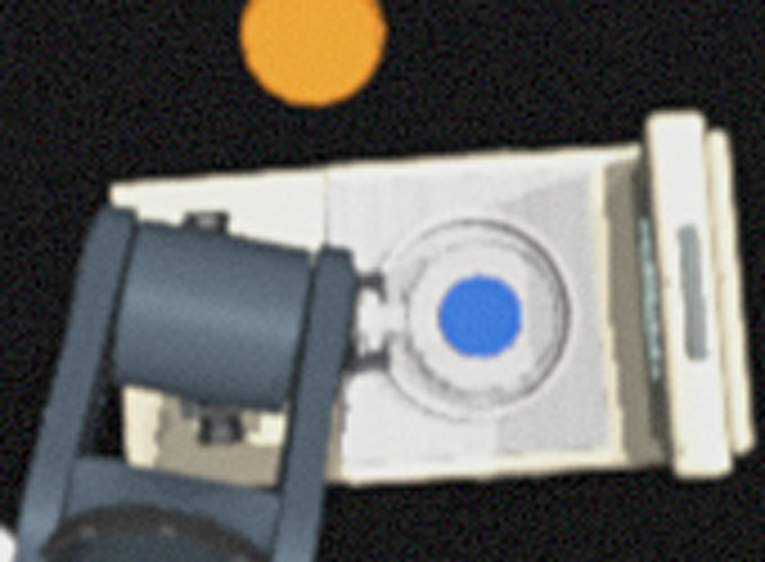

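View pics/s6c.png

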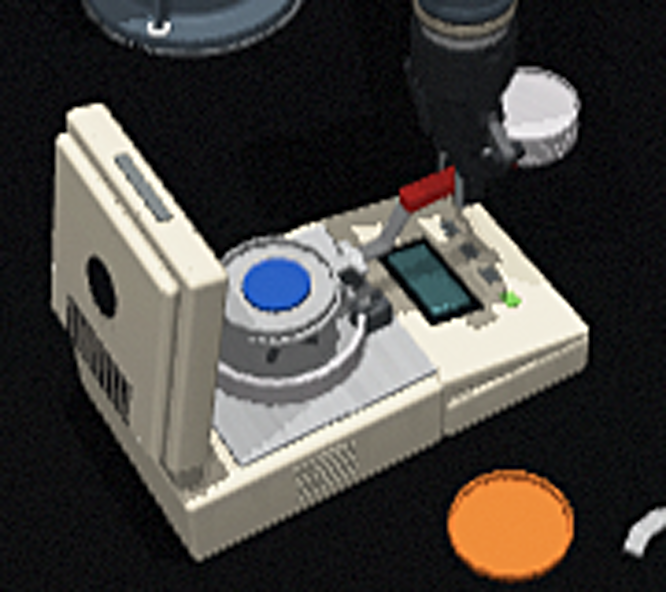

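View pics/w6.png

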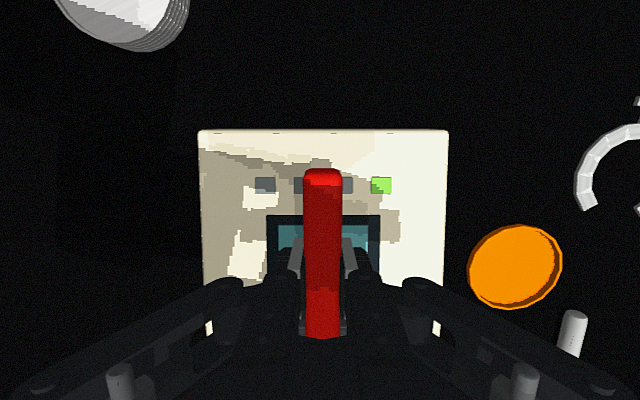

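```bash
python3 - <<'E'
from h import *
z6=np.load('pics/w6.npz'); p=z6['p']; pos=z6['pos']; yaw=-1.5275
A=R.from_quat(z6['rot']).as_matrix()
red=mask(p,(0,150,40),(8,255,255))|mask(p,(172,150,40),(180,255,255))
for r in (166,167,168,169,170,171,172,176,200,240,260): 
    xs=np.nonzero(red[r,280:360])[0]+280; print(r,(xs.min(),xs.max()) if len(xs) else None, end=' ')
pp,d,w=cloud('w6','wrist'); m=red&(d>0); v,u=np.mgrid[0:400,0:640]; m&=(abs(u-323)<25)
t=(w-pos)@A  # tool frame
T=t[m]; print('\n tool: x max',np.percentile(T[:,0],[99,99.9,100]),'z',np.median(T[:,2]))
tm=m&(abs(t[...,2]-np.median(T[:,2]))<.0015); print('top face x max',t[tm][:,0].max(), 'y range',np.percentile(t[tm][:,1],[1,50,99]))
C=np.array([(t[r][tm[r]][:,0].mean(),t[r][tm[r]][:,1].mean()) for r in range(180,320,4) if tm[r].sum()>5]); print('yaw in tool',np.polyfit(C[:,0],C[:,1],1))
# top cam
p,d,w=cloud('t6','top'); z=w[...,2]
m=(z>.087)&(z<.103)&(np.hypot(w[...,0]-.503,w[...,1]+.1505)<.075)&(np.hypot(w[...,0]-.503,w[...,1]+.1505)>.05); P=w[m][:,:2]; Aa=np.c_[2*P,np.ones(len(P))]; s=np.linalg.lstsq(Aa,(P**2).sum(1),rcond=None)[0]; print('ring top',m.sum(),s[:2],np.sqrt(s[2]+s[:2]@s[:2]))
m=(z>.115)&(z<.145)&(np.hypot(w[...,0]-.503,w[...,1]+.1505)<.06); P=w[m]; print('pan n',m.sum(),P.mean(0),cv2.minEnclosingCircle(P[:,:2].astype(np.float32)*1000)); q=P[:,:2]-P[:,:2].mean(0);print(np.linalg.lstsq(np.c_[q,np.ones(len(q))],P[:,2],rcond=None)[0])
E
```

```text
166 None 167 None 168 (np.int64(312), np.int64(333)) 169 (np.int64(308), np.int64(335)) 170 (np.int64(306), np.int64(338)) 171 (np.int64(306), np.int64(338)) 172 (np.int64(305), np.int64(339)) 176 (np.int64(304), np.int64(341)) 200 (np.int64(303), np.int64(341)) 240 (np.int64(304), np.int64(341)) 260 (np.int64(305), np.int64(339)) 
 tool: x max [0.04655547 0.04672195 0.04684283] z -0.007830855674215154
top face x max 0.04667752228996743 y range [-0.00795987 -0.00087824  0.00649762]
yaw in tool [ 0.00277516 -0.00076041]
ring top 312 [ 0.50051332 -0.14944837] 0.0619771575150043
pan n 1031 [ 0.49996823 -0.15036772  0.13060243] ((500.0894470214844, -144.80947875976562), 53.82036209106445)
[-0.00932868 -0.00953851  0.13060243]
```

```bash
python3 -m inch '[0.05,0.13,-0.2,0, 0,0,-0.4,0, 0,0,-0.5,0, 0,0,-0.5,0, 0,0,-0.5,0, 0,0,-0.4,0, 0,0,-0.2,0, 0,0,-0.1,0, 0,0,0,0, 0,0,0,0]'
python3 - <<'E'
from h import *
snap('scene','s7');_,_,s=snap('top','t7'); print(s['tcp_pos'],s['force'],s['ft_torque'])
i=cv2.imread('pics/t7.png')[140:265,270:440]; cv2.imwrite('pics/t7c.png',cv2.resize(i,None,fx=4.5,fy=4.5,interpolation=cv2.INTER_CUBIC))
i=cv2.imread('pics/s7.png')[160:260,230:350]; cv2.imwrite('pics/s7c.png',cv2.resize(i,None,fx=5.8,fy=5.8,interpolation=cv2.INTER_CUBIC))
E
```

```text
t: 13.42
tcp_pos: [0.4971, 0.0094, 0.1345]
tool_rot: [0.691, 0.723, 0.0, 0.0]
force: [0.4, -0.2, -2.5]
finger_gap: 0.167
[0.49705128 0.00940247 0.13446386] [-0.25591154 -0.55546762 -0.77625106] [ 0.22252755 -0.01377827  0.03083785]
```

View pics/s7c.png

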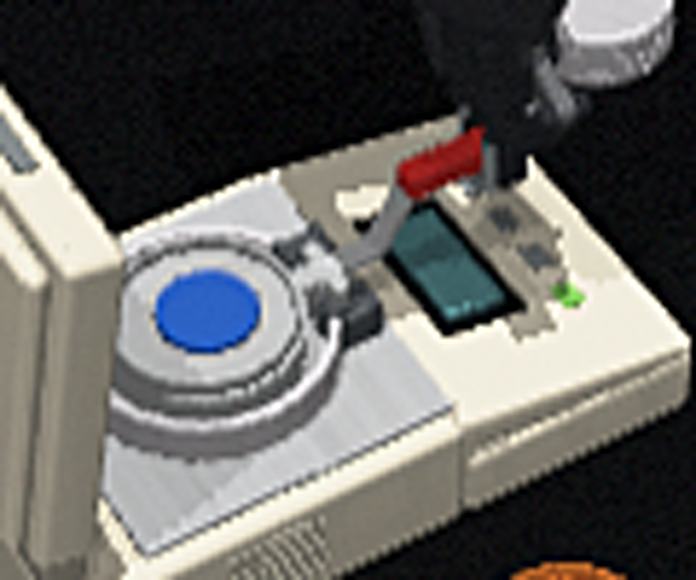

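View pics/t7c.png

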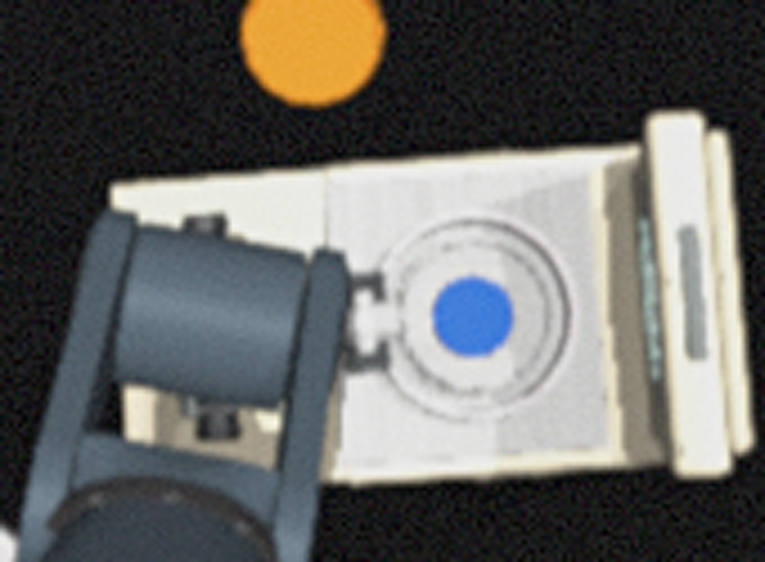

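```bash
python3 -m inch '[0,0,-0.1,0, 0,0,-0.1,0, 0,0,-0.1,0, 0,0,-0.1,0, 0,0,-0.1,0, 0,0,-0.1,0]'; python3 -m inch '[0,0,-0.1,0, 0,0,-0.1,0, 0,0,-0.1,0, 0,0,-0.1,0, 0,0,0,0]'
```

```text
t: 14.28
tcp_pos: [0.4969, 0.0094, 0.1282]
tool_rot: [0.691, 0.722, -0.0, -0.0]
force: [0.4, -0.6, -1.6]
finger_gap: 0.166
t: 14.9
tcp_pos: [0.4969, 0.0094, 0.1243]
tool_rot: [0.691, 0.723, -0.0, -0.0]
force: [-0.6, 0.4, -1.6]
finger_gap: 0.168
```

```bash
python3 -m inch '[0,0,-0.1,0, 0,0,-0.1,0, 0,0,-0.1,0, 0,0,-0.1,0, 0,0,-0.1,0, 0,0,-0.1,0, 0,0,-0.1,0, 0,0,0,0]'; python3 -m inch '[0,0,-0.05,0, 0,0,-0.05,0, 0,0,-0.05,0, 0,0,-0.05,0, 0,0,-0.05,0, 0,0,-0.05,0, 0,0,-0.05,0, 0,0,-0.05,0, 0,0,-0.05,0, 0,0,0,0]'
```

```text
t: 15.9
tcp_pos: [0.4969, 0.0094, 0.1172]
tool_rot: [0.691, 0.722, -0.0, -0.0]
force: [-0.5, -0.5, -1.8]
finger_gap: 0.167
t: 17.15
tcp_pos: [0.4969, 0.0094, 0.1128]
tool_rot: [0.691, 0.722, -0.0, -0.0]
force: [0.6, -1.0, -1.5]
finger_gap: 0.167
```

```bash
python3 -m inch '[0,0,-0.05,0, 0,0,-0.05,0, 0,0,-0.05,0, 0,0,0,0]'; python3 -m inch '[0,0,-0.05,0, 0,0,0,0]';  python3 - <<'E'
from h import *
snap('scene','s8');_,_,s=snap('top','t8'); print(s['tcp_pos'],s['force'],s['ft_torque'])
i=cv2.imread('pics/s8.png')[160:260,230:350]; cv2.imwrite('pics/s8c.png',cv2.resize(i,None,fx=5.8,fy=5.8,interpolation=cv2.INTER_CUBIC))
E
```

```text
t: 17.65
tcp_pos: [0.497, 0.0094, 0.1113]
tool_rot: [0.691, 0.722, 0.0, 0.0]
force: [-0.1, 0.7, -1.1]
finger_gap: 0.165
t: 17.9
tcp_pos: [0.497, 0.0095, 0.111]
tool_rot: [0.691, 0.722, 0.0, 0.0]
force: [-0.4, 1.2, 2.3]
finger_gap: 0.163
[0.49701062 0.00950387 0.11102008] [-0.17269178  1.46606981  1.74167107] [ 0.10374732  0.05327637 -0.03583507]
```

View pics/s8c.png

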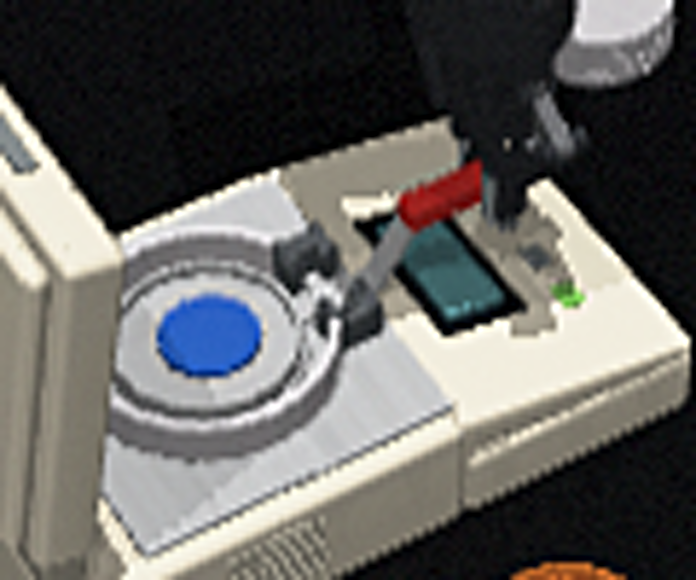

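```bash
python3 -m inch '[0,0,-0.03,0, 0,0,0,0, 0,0,0,0]'; python3 -m inch '[0,0,0,0, 0,0,0,0]' - 20; python3 -m inch '[0,0,0,0, 0,0,0,0, 0,0,0,0, 0,0,0,0]' 40 20;  python3 - <<'E'
from h import *
snap('scene','s9');snap('wrist','w9')
i=cv2.imread('pics/s9.png')[160:260,230:350]; cv2.imwrite('pics/s9c.png',cv2.resize(i,None,fx=5.8,fy=5.8,interpolation=cv2.INTER_CUBIC))
E
```

```text
t: 18.38
tcp_pos: [0.497, 0.0096, 0.1107]
tool_rot: [0.691, 0.722, 0.0, 0.0]
force: [-0.6, 3.5, 4.1]
finger_gap: 0.166
t: 18.62
tcp_pos: [0.497, 0.0095, 0.1106]
tool_rot: [0.691, 0.723, 0.0, 0.0]
force: [-1.5, 3.8, 5.1]
finger_gap: 0.168
t: 19.12
tcp_pos: [0.4969, 0.0093, 0.1103]
tool_rot: [0.691, 0.722, -0.0, -0.0]
force: [0.8, 0.1, -0.6]
finger_gap: 0.402
```

View pics/s9c.png

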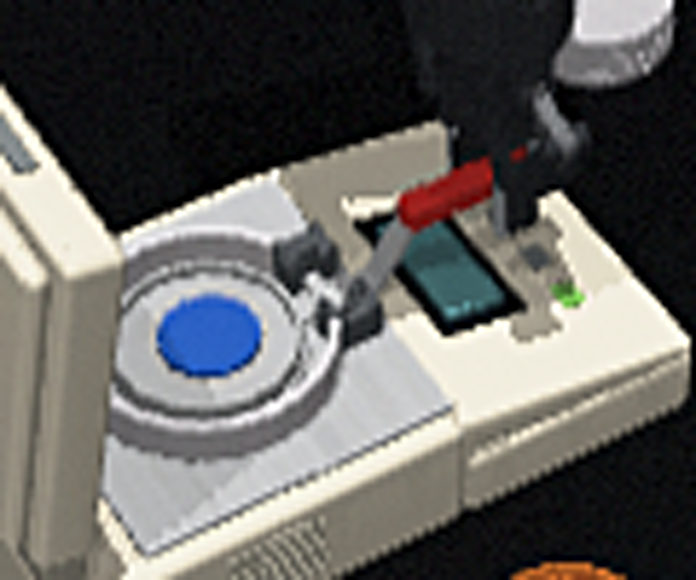

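View pics/w9.png

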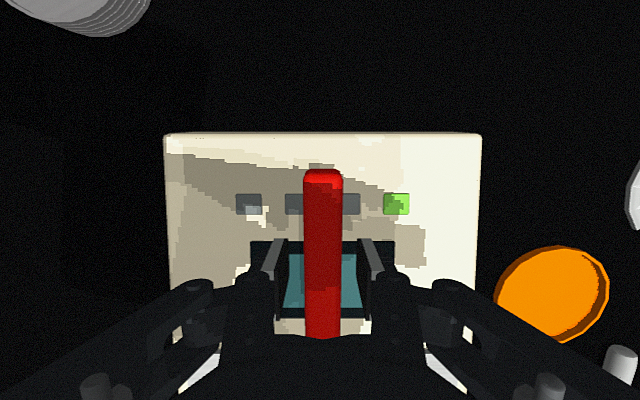

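```bash
python3 -m inch '[0,0,0.5,0, 0,0,1,0, 0,0,2,0, 0,0,4,0, 0,0,5,0, 0,0,5,0, 0,0,5,0, 0,0,5,0, 0,0,1.5,0, 0,0,0,0]';  python3 - <<'E'
from h import *
snap('wrist','w10')
_,_,s=snap('top','t10');
i=cv2.imread('pics/t10.png')[140:265,270:440]; cv2.imwrite('pics/t10c.png',cv2.resize(i,None,fx=4.5,fy=4.5,interpolation=cv2.INTER_CUBIC))
E
```

```text
t: 20.48
tcp_pos: [0.4969, 0.0095, 0.4015]
tool_rot: [0.691, 0.723, 0.001, 0.001]
force: [-0.2, 0.0, -0.6]
finger_gap: 0.403
```

View pics/w10.png

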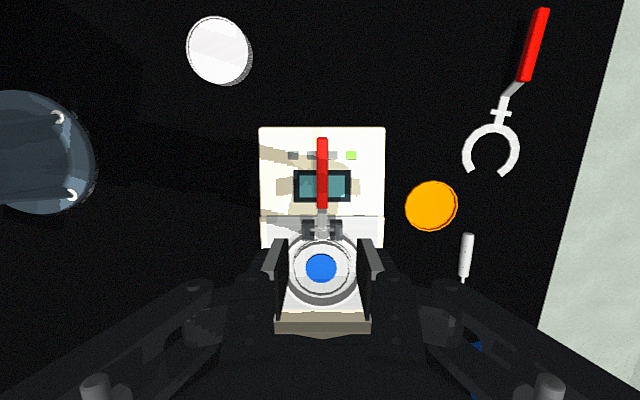

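View pics/t10c.png

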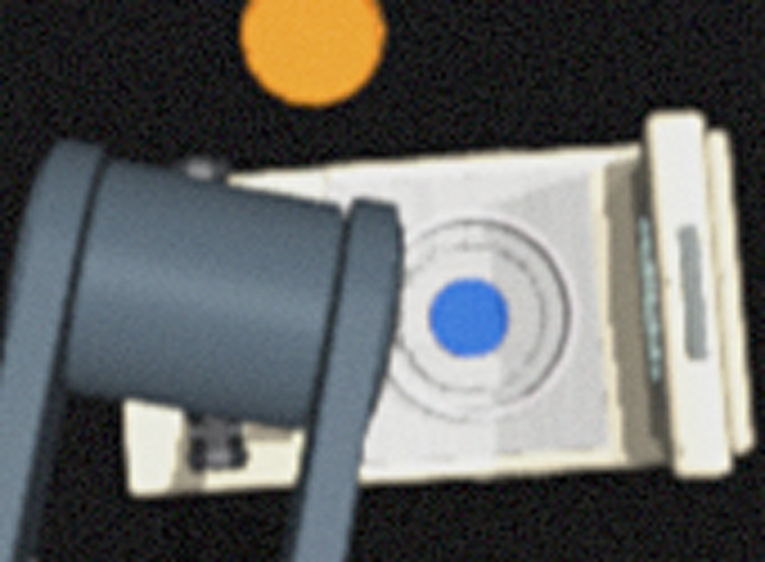

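```bash
python3 - <<'E'
from h import *
p,d,w=cloud('w10','wrist'); z=w[...,2]; v,u=np.mgrid[0:400,0:640]
b=mask(p,(100,150,80),(130,255,255))&(abs(u-321)<25)&(abs(v-268)<25)&(d>0); P=w[b]; print('disc',P.mean(0),np.linalg.lstsq(np.c_[P[:,:2]-P[:,:2].mean(0),np.ones(len(P))],P[:,2],rcond=None)[0][:2])
r=np.hypot(w[...,0]-.5032,w[...,1]+.1505)
for lo,hi in((.0,.024),(.029,.040),(.0405,.0455),(.047,.056),(.058,.064)): 
    m=(r>lo)&(r<hi)&(d>0)&(z<.12); print(lo,hi,m.sum(),np.percentile(z[m],[10,50,90]).round(4))
m=(r<.043)&(z>.079)&(z<.093)&(d>0)&~b; P=w[m]; print('pan slope',np.linalg.lstsq(np.c_[P[:,:2]-P[:,:2].mean(0),np.ones(len(P))],P[:,2],rcond=None)[0][:2])
m=(r>.03)&(r<.05)&(z>.0875)&(z<.096); P=w[m][:,:2]; A=np.c_[2*P,np.ones(len(P))]; s=np.linalg.lstsq(A,(P**2).sum(1),rcond=None)[0]; print('rim',m.sum(),s[:2],np.sqrt(s[2]+s[:2]@s[:2]))
red=(mask(p,(0,150,60),(8,255,255))|mask(p,(172,150,60),(180,255,255)))&(abs(u-321)<15)&(v>130)&(v<215)&(z>.1)
P=w[red]; print('handle',np.median(P[:,2]),cv2.minAreaRect(P[:,:2].astype(np.float32)*1000)); 
print('z along',[(w[rr][red[rr]][:,2].mean()).round(4) for rr in range(142,206,9)])
E
```

```text
disc [ 0.50071011 -0.14821661  0.08825914] [ 0.0028183  -0.00789662]
0.0 0.024 640 [0.0873 0.0883 0.0893]
0.029 0.04 827 [0.0822 0.0832 0.0844]
0.0405 0.0455 688 [0.0775 0.0847 0.0907]
0.047 0.056 489 [0.0724 0.0735 0.0777]
0.058 0.064 1353 [0.0743 0.0893 0.0976]
pan slope [0.00645357 0.0128294 ]
rim 354 [ 0.50227827 -0.15162504] 0.0447123510267308
handle 0.11906310896021027 ((496.3614807128906, 7.189990997314453), (13.925848960876465, 96.95802307128906), 2.230573892593384)
z along [np.float64(0.1192), np.float64(0.1194), np.float64(0.1188), np.float64(0.1191), np.float64(0.119), np.float64(0.1188), np.float64(0.119), np.float64(0.1191)]
```

```bash
python3 -m inch '[0.2,-3,0,0, 0.2,-5,0,0, 0.2,-5.5,0,0, 0.2,-5.5,0,0, 0.2,-5.5,0,0, 0.2,-5.5,0,0, 0.2,-5,0,0, 0,-1,0,0, 0,0,-4,0, 0,0,-4,0, 0,0,-3,0, 0,0,-0.7,0, 0,0,0,0, 0,0,0,0]' 0 60;  python3 - <<'E'
from h import *
snap('scene','s11');snap('wrist','w11')
E
```

```text
t: 22.32
tcp_pos: [0.5116, -0.3509, 0.2849]
tool_rot: [0.691, 0.723, 0.0, 0.001]
force: [0.4, -0.4, 0.1]
finger_gap: 0.001
```

View pics/s11.png

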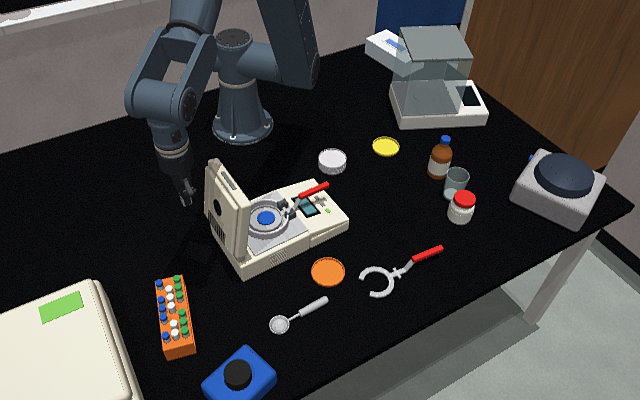

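View pics/w11.png

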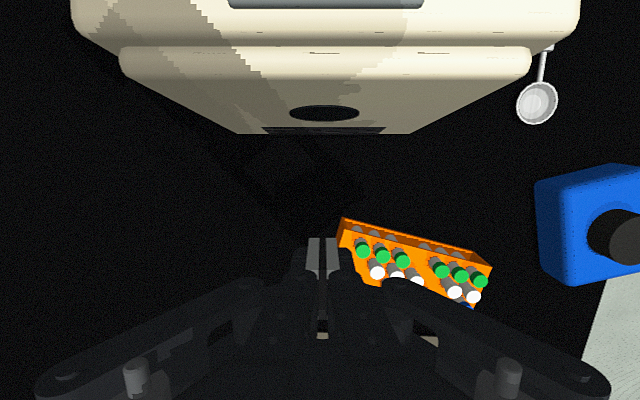

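```bash
python3 -m inch '[0,2,0,0, -0.1,2,0,0, -0.1,1.2,0,0, 0,0.5,0,0, 0,0.5,0,0, 0,0.85,0.05,0, -0.1,0.85,0.05,0, 0,0.85,0.05,0, -0.1,0.85,0.05,0, 0,0.85,0.04,0]'; python3 - <<'E'
from h import *
snap('scene','s12')
E
```

```text
t: 23.68
tcp_pos: [0.5067, -0.2457, 0.286]
tool_rot: [0.691, 0.722, -0.0, -0.0]
force: [0.3, -3.6, -0.8]
finger_gap: 0.002
```

View pics/s12.png

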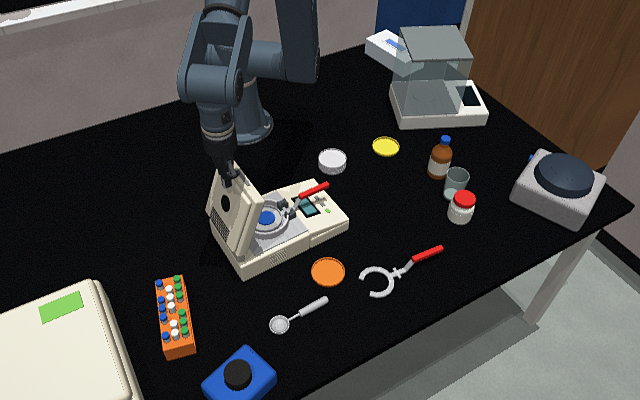

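```bash
python3 -m inch '[-0.05,1.1,-0.2,0, -0.05,1.1,-0.2,0, -0.05,1.1,-0.2,0, -0.05,1.04,-0.46,0, -0.05,1.04,-0.46,0, -0.05,1.04,-0.46,0, -0.04,0.92,-0.65,0, -0.04,0.92,-0.65,0, -0.04,0.92,-0.65,0, -0.03,0.78,-0.83,0, -0.03,0.78,-0.83,0, -0.03,0.78,-0.83,0]'; python3 -m inch '[-0.02,0.6,-0.96,0, -0.02,0.6,-0.96,0, -0.02,0.6,-0.96,0]'; python3 - <<'E'
from h import *
snap('scene','s13')
E
```

```text
t: 25.22
tcp_pos: [0.5017, -0.1305, 0.221]
tool_rot: [0.691, 0.723, -0.0, 0.0]
force: [-0.4, -1.8, 1.5]
finger_gap: -0.0
t: 25.6
tcp_pos: [0.501, -0.1127, 0.1921]
tool_rot: [0.691, 0.723, -0.0, -0.0]
force: [-0.1, -0.8, 0.6]
finger_gap: 0.003
```

View pics/s13.png

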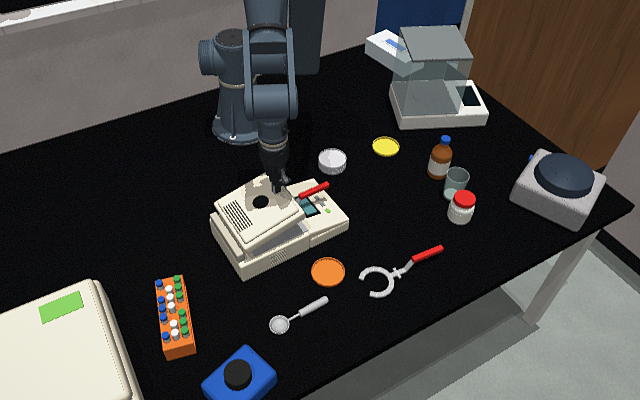

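```bash
python3 -m inch '[0,0.3,-0.7,0, 0,0.3,-0.7,0, 0,0.2,-0.6,0, 0,0.1,-0.5,0, 0,0,-0.3,0, 0,0,0,0]'; python3 -m inch '[0,0,-0.1,0, 0,0,-0.1,0, 0,0,-0.1,0, 0,0,0,0]'
```

```text
t: 26.4
tcp_pos: [0.5015, -0.1041, 0.1647]
tool_rot: [0.691, 0.723, -0.0, 0.0]
force: [0.0, -1.2, 0.4]
finger_gap: 0.001
t: 26.9
tcp_pos: [0.5014, -0.104, 0.1619]
tool_rot: [0.691, 0.723, 0.0, 0.0]
force: [-0.1, 0.2, 0.9]
finger_gap: 0.004
```

```bash
python3 -m inch '[0,0,-0.1,0, 0,0,-0.1,0, 0,0,0,0]'; python3 -m inch '[0,0,-0.1,0, 0,0,0,0]'; python3 -m inch '[0,0,-0.1,0, 0,0,0,0]'
```

```text
t: 27.28
tcp_pos: [0.5014, -0.1038, 0.161]
tool_rot: [0.691, 0.723, 0.0, 0.0]
force: [-1.9, 1.5, 9.1]
finger_gap: 0.002
t: 27.52
tcp_pos: [0.5014, -0.1038, 0.1609]
tool_rot: [0.691, 0.723, 0.0, 0.001]
force: [-2.4, 2.1, 15.7]
finger_gap: -0.004
t: 27.78
tcp_pos: [0.5014, -0.1038, 0.1609]
tool_rot: [0.691, 0.723, 0.0, 0.001]
force: [-4.6, 2.8, 23.4]
finger_gap: -0.002
```

```bash
python3 -m inch '[0,0,0.5,0, 0,0,1,0, 0,0,3,0, 0,0,5,0, 0,0,5,0, 0,0,5,0, 0,0,3,0, 0,0,0,0, 0,0,0,0]'; python3 - <<'E'
from h import *
snap('scene','s14'); snap('top','t14'); snap('wrist','w14')
p,d,w=cloud('w14','wrist'); z=w[...,2]
m=(z>.13)&(z<.155)&(abs(w[...,0]-.505)<.06)&(w[...,1]>-.22)&(w[...,1]<-.09); P=w[m]; print(m.sum(),P.mean(0),np.linalg.lstsq(np.c_[P[:,:2]-P[:,:2].mean(0),np.ones(len(P))],P[:,2],rcond=None)[0][:2])
v,u=np.mgrid[0:400,0:640]
red=(mask(p,(0,150,60),(8,255,255))|mask(p,(172,150,60),(180,255,255)))&(z>.09)&(abs(w[...,0]-.5)<.03); P=w[red]; print('handle',P[:,2].mean(),cv2.minAreaRect(P[:,:2].astype(np.float32)*1000))
E
```

```text
t: 28.9
tcp_pos: [0.5004, -0.1036, 0.3815]
tool_rot: [0.691, 0.722, -0.001, -0.001]
force: [0.3, -0.8, -0.8]
finger_gap: -0.0
8004 [ 0.50505454 -0.14354711  0.14134219] [-0.000945   -0.00165802]
handle 0.11892866361473803 ((496.3592224121094, 7.3561859130859375), (15.481857299804688, 96.8413314819336), 2.9322116374969482)
```

View pics/s14.png

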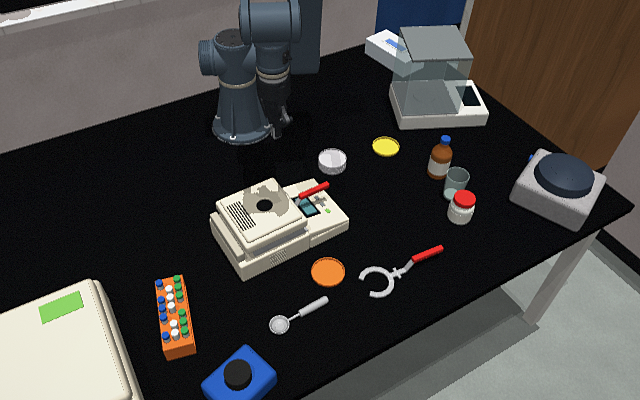

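View pics/w14.png

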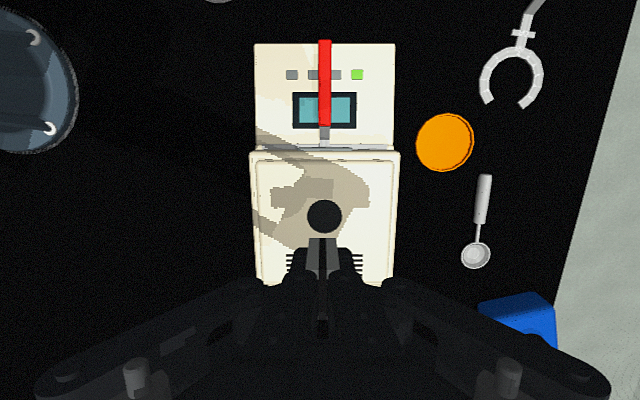

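The hood is level, with its top at about 141 mm and a slope of about 0.002 rad. The handle hasn't moved, the robot touches nothing and the bystanders look undisturbed, so I'm handing in.

```bash
python3 -c "
from station import job; print(job.sign_off())"
```

```text
the job is handed in; nothing more can be done
None
```

The loaded pan is on the pan support, the handler is lying released on the chamber floor, and the hood is shut. I handed the job in at about 29 s on the robot's clock. Sign-off gave no verdict, so the checks below are my own.

**What I did:** I gripped the handler by its handle and lifted it level. I carried it over the front panel and lowered it slowly, until a few newtons on the wrist showed it was on the floor. After letting go, I swung the hood shut from behind with closed fingers, at under 1 rad/s.

**Last checks:**

| Check | Result |
|---|---|
| Handler position | about 1 mm from home, with the handle level |
| Pan | about 1–2 mm from the support centre, at the right height for resting on the support |
| Disc | lying in the pan |
| Hood | slope about 0.002 rad; it met a hard stop at its shut height |
| Handle after closing | unmoved |
| Bystanders | undisturbed in the scene picture, not measured |
| Robot | touching nothing |

**Disagreements and limits:**
- **Grip position:** three estimates of where I held the handle differed by about 2 mm. I used a middle value, and the lugs went into the notch without contact force.
- **Pan tilt:** the fitted slope was about 0.014 rad, which is within measurement noise.
- **Closing force:** my final press on the shut hood reached about 23 N, more than it needed but below the 40 N limit.
- **Pan after closing:** it can't be seen under the hood, so the pan and disc readings date from just before I closed it.

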